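# Ram a tablet home in the tablet tube

### The arm

A 6-joint arm with a two-finger parallel gripper is mounted at the origin on a cart in front of the work surface, level with it; the furniture and walls round the work are solid. World frame = base frame: x ahead of the robot, y to its left, z up, the work surface at z = 0. Lengths are in m, angles in rad, forces in N, time in s.
With the tool pointing down it reaches from about 0.325 to 0.85 m from the base axis. Payload 4.4 kg.
Tool frame: the origin (TCP) lies midway between the tips of the shut fingers; the grasp point (between the pads) lies 19 mm behind it; z points along the fingers, y is the line along which they close (so a half turn about z gives the same grasp; the last joint's range is limited). The gripper opens to 94 mm and grips with 3 to 60 N. Pads are 16 mm wide; open, the fingers measure 119 mm over their backs; the gripper's body (75 mm by 177 mm) begins 78 mm behind the grasp point.
Start: joints at [-1.319, 0.207, 1.542, -0, 1.393, -0.15], TCP at [0.225, -0.529, 0.205] pointing down, gripper open.
Joint ranges: [-2.73, 2.73], [-0.86, 2.22], [0.23, 2.46], [-1.11, 4.25], [0.08, 2.63], [-2.82, 2.82]. Speed limits (rad/s): [2.79, 2.79, 3.14, 3.14, 3.14, 3.14].

### API

Orientations are given as a 3x3 rotation matrix whose columns are the frame's x, y, z axes.
In Python, from workcell import observe, camera, camera_params, hand_in, boxes_of gives the robot as it stands.
- The arm moves only by the tool drive_tool, never from a script. Its argument "series" is a list of rows, each a list of 5 numbers: the shift along the tool's x, y, z in m, then the turn about the tool's z in degrees, then the finger opening in m, from 0 to 0.094. A call has 1 to 12 rows; each row is the pose to reach, as a shift and turn from the pose commanded when the call began, along the tool's axes at that moment; what a row does not reach only later rows make up. A row lasts 1/12 s, in which the tool goes at most 41.7 mm and 7.16 degrees, less where a joint would pass 70% of its speed; a pose out of reach is approached as far as the arm can. A call with a gripper value outside its range is refused whole. The fingers move at their own pace and stop on an object; "squeeze" is the grip in N (left out, the last holds). Time passes only in rows, so rows that repeat a pose let the fingers close. It gives the time, the measured TCP pose, the force, the opening and the grip force at its end, in the units of the state.
- observe(): the state, without advancing time (a new reading comes with each control period).
- camera(name): name is "scene" or "side" or "wrist"; returns the picture (384x512x3 uint8, blue, green, red); there is no depth.
- camera_params(name): a dict with "fx", "fy", "cx", "cy" (pixels), "T" (4x4, takes a point from camera to world coordinates). Camera axes: x right, y up, looking along -z (the intrinsics and any distortion apply to the point x, -y, -z); pixel columns grow to the right and rows downward; lengths in m; the calibration is good to about 2 mm. A picture is of the moment at which its call begins: read the wrist's pose just before it. camera_params takes no time and is no camera call; for the wrist camera it gives the pose at the moment of the call.
- hand_in(): hands the job in; it is judged then, once.
Trained networks look in the newest picture that a camera, given by its name, has taken for a name from the list of things; names that differ only in an ending like _2 or _b are one class to them, and where a whole thing is asked for, a point or a joint stands for the part that bears it (a point fixed in the world has none). Each returns a list of dicts, best first, with "confidence" (0 to 1); they miss things now and then, are a little off and sometimes report something else, mostly with a low value. They report only what shows in the picture. A call takes as long as a camera call. They do not tell look-alikes from the thing itself.
- boxes_of(camera, query): "at" ([x, y, z] in m, in world coordinates, good to about 4 mm: the middle of the surface that is visible of it).
The state is a dict: "time": time; "q": joint angles; "dq": joint speeds; "joint_torque": joint torques, N m; "position": TCP position; "tool_rot": TCP orientation; "force": force on the tool from outside, world axes, zero at the start; "moment": the same for the moment, N m; "finger_gap": finger opening in m; "grasp_force": force on a finger pad.
Only numpy, scipy, OpenCV 4.12 (cv2) and the standard library are available. Lean on these libraries where they do the work, as an engineer would, in place of code of your own. Each camera call takes 0.05 s, during which the arm holds its last target. There are 200 camera calls.

### The job

Load the loose dishwasher tablet into the white tablet tube: drop it in flat at the mouth, then take the ramming rod from its wooden stand and push the tablet, and the two that are stuck below it, down the tube until they sit firmly on the tablets at the bottom. Once they have stopped, press firmly for a good second (about 14 N; the tablets crumble above 22 N). Then put the rod back upright in its stand, and leave the other things on the worktop where they are.

Things in the scene. Friction and masses are not known exactly. Their poses are not given: they have to be found in the camera images.
- tablet: loose round dishwasher tablet, white below and blue above, 32 mm in diameter, 20 mm thick, lying flat on the worktop; origin at the centre of its underside, edges bevelled 1 mm, z is its axis; it weighs about 30 g; grip it by its upper 6 to 8 mm, so that its lower part enters the bore before it is let go
- tube: white opaque upright tablet tube fixed to the worktop, with a grey round foot 84 mm in diameter and 6 mm thick; outside diameter 45 mm, bore 36 mm, the mouth flares over the top 5 mm to 46 mm inside and 55 mm outside; the mouth's edge is 112 mm above the worktop; origin at the centre of its underside, z up the bore.
- tube_mouth (a point): centre of the mouth, level with its edge, 112 mm above the worktop. Pushing the tablets home firmly means 10 to 22 N for over 0.5 s once they have stopped, 14 N is right; push at under 10 mm/s, or the stop is overshot; an arm yields a little under load, so go on down in small steps until about 14 N is read
- tube_bore (a point): on the tube's axis where the flare ends and the straight bore begins, 107 mm above the worktop. Two tablets are stuck below: their top is 66 to 92 mm above the worktop, they slide down 20 to 30 mm at about 5 N, then stop on tablets packed at the bottom, a firm stop that gives about 1 mm per 3 N. How high it lies is unknown (it differs by 16 mm) and must be felt: the force goes over 8 N and stays
- rod: ramming rod, 188 mm long, 150 g, upright in the stand at the start, its top 196 mm above the worktop; flat steel foot 29 mm in diameter, 12 mm thick, steel shaft 15 mm in diameter, dark wooden collar 36 mm in diameter from 126 to 133 mm above the foot's underside, above it a wooden handle 24 mm in diameter; origin at the centre of the foot's underside, z up the rod
- rod_grip (a point): on the rod's axis in the middle of the handle, 155 mm above the foot's underside: grip here from above; the fingertips then end just above the collar, which takes the push
- stand: wooden block 84 x 84 x 48 mm fixed to the worktop, with one round hole in the middle, 38 mm in diameter, 40 mm deep, with a 3 mm chamfer; origin at the centre of its underside, z up
- stand_floor (a point): centre of the floor of the stand's hole, 8 mm above the worktop; the rod's foot rests on it
- mug: green mug, 86 x 118 x 96 mm, bystander; origin at its underside
- salt: small glass and steel salt mill, 44 mm wide, 90 mm high, bystander; origin at its underside
- jam: squat jar with a red lid, 73 mm wide, 83 mm high, bystander; origin at its underside
- candle: tea light, 38 mm wide, 15 mm high, bystander; origin at its underside
- tape: roll of beige tape lying flat, 102 mm wide, 25 mm high, bystander; origin at its underside
Not all that is in view belongs to the job. What is shaped like the stand but purple or turquoise is not meant.

How it is judged:
On the way, in this order (a step that is already met when the one before it is completed fails the run):
1. the loose tablet lies flat in the bore of the tube, let go (z of tablet in the frame of tube below 0.096 m and horizontal distance between tablet and tube below 0.006 m and contact force between the fingers and tablet below 0.3 N and angle between tablet's own z axis and vertical below 0.15 rad), for 0.2 s.
2. the rod's foot presses the tablet with 10 N or more against the stop, with the tablet flat and no longer moving, for 0.5 s (contact force between rod and tablet above 10 N and linear speed of tablet below 0.006 m/s and angle between tablet's own z axis and vertical below 0.12 rad and z of tablet in the frame of tube below 0.0645 m and horizontal distance between tablet and tube below 0.005 m), for 0.5 s.
At the end, for the whole second after the job is handed in: the tablet lies flat (within 0.12 rad) in the bore, rammed down (underside less than 64.5 mm above the tube's underside, within 5 mm of its axis) and at rest; the rod stands upright (within 0.1 rad) and at rest in the stand's hole, its foot within 4 mm of the hole's floor (z of tablet in the frame of tube below 0.0645 m and horizontal distance between tablet and tube below 0.005 m and angle between tablet's own z axis and vertical below 0.12 rad and linear speed of each of tablet, rod below 0.02 m/s and horizontal distance between rod and stand_floor below 0.006 m and z of rod in the frame of stand_floor below 0.004 m and angle between rod's own z axis and vertical below 0.1 rad); the robot touches nothing.
It fails at once if the tablet is pressed with more than 22 N (it crumbles) (contact force between rod and tablet above 22 N).
It fails at once if a bystander (mug, salt mill, jam jar, tea light, tape) is moved more than 30 mm (distance of any of mug, salt, jam, candle, tape from where it was at the start of the episode above 0.03 m).
It also fails if it takes over 72 s, if anything falls off the work surface, if the arm or the gripper's body presses on something with over 40 N, if the wrist force passes 120 N, or if a joint passes its speed limit or range.

## Working session

There is one attempt and no reset: what is moved stays moved. The work goes in short steps, Python scripts to look and compute and a tool call to move; the robot and the scene stay as the last step left them, time stands still between calls to the robot, and variables do not carry over. Pictures are saved under pics/ and viewed, at most 10 in all, crops included, and the job is handed in when it is done.

Besides the shell and the picture viewer there is one more tool, called after "Emit:" by a JSON object that holds its "api" and its "payload". drive_tool: Moves the arm, as the interface text tells. Its arguments: {"type":"object","properties":{"series":{"type":"array","items":{"type":"array","items":{"type":"number"}}},"squeeze":{"type":"number"}},"required":["series"]}

```bash
mkdir -p pics; python3 - <<'E'
from workcell import *
import cv2,numpy as np
s=observe();print(s['time'],s['position'],np.round(s['tool_rot'],3).tolist(),s['finger_gap'])
a=camera("scene");b=camera("side")
cv2.imwrite("pics/a.png",a);cv2.imwrite("pics/b.png",b)
for c in("scene","side"):
  for n in("tablet","tube","rod","stand","mug","salt","jam","candle","tape"):
    print(c,n,[(np.round(d["at"],3).tolist(),round(d["confidence"],2)) for d in boxes_of(c,n)[:3]])
print(observe()['time'])
E
```

```text
0.0 [ 0.22464348 -0.52843358  0.20429016] [[0.92, 0.391, -0.001], [0.391, -0.92, 0.002], [0.0, -0.002, -1.0]] 0.09400758561638932
scene tablet [([0.516, -0.04, 0.021], 0.39), ([0.686, -0.4, 0.021], 0.36)]
scene tube [([0.527, 0.206, 0.046], 0.61)]
scene rod [([0.532, -0.185, 0.142], 0.45)]
scene stand [([0.709, -0.18, 0.048], 0.93), ([0.391, 0.014, 0.052], 0.9), ([0.526, -0.167, 0.051], 0.73)]
scene mug [([0.423, 0.411, 0.044], 0.84)]
scene salt [([0.718, 0.08, 0.054], 0.74)]
scene jam []
scene candle [([0.69, -0.025, 0.062], 0.6), ([0.511, -0.398, 0.01], 0.56)]
scene tape [([0.684, -0.399, 0.024], 0.75)]
side tablet [([0.517, -0.06, 0.016], 0.39)]
side tube [([0.529, 0.179, 0.052], 0.61)]
side rod [([0.533, -0.197, 0.14], 0.84)]
side stand [([0.712, -0.218, 0.044], 0.91), ([0.696, 0.157, 0.037], 0.89), ([0.389, -0.03, 0.038], 0.79)]
side mug [([0.416, 0.384, 0.065], 0.89)]
side salt [([0.531, -0.198, 0.139], 0.43)]
side jam [([0.69, -0.066, 0.056], 0.76), ([0.532, -0.19, 0.14], 0.31)]
side candle [([0.514, -0.39, 0.009], 0.72)]
side tape [([0.682, -0.416, 0.019], 0.96)]
1.0
```

View pics/a.png

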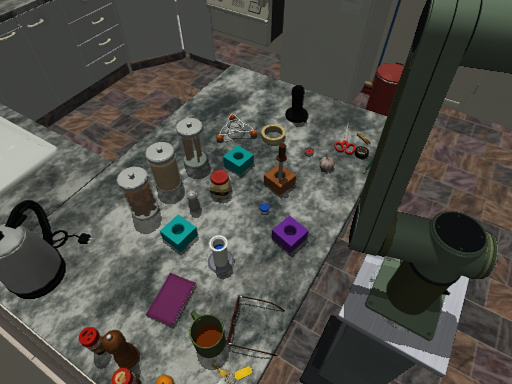

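View pics/b.png

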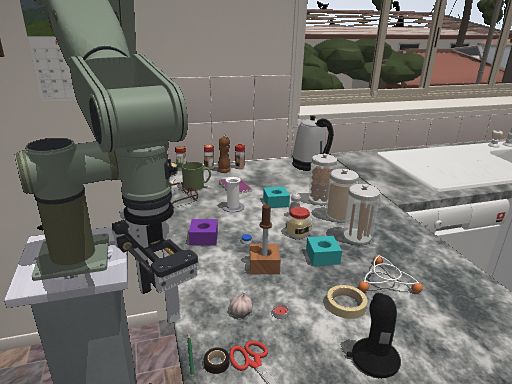

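The scene view shows the tablet at (264,209), the tube mouth at (220,240), and the rod in its brown stand at (281,170). The side view shows them at (246,238), (233,180) and (266,233). I'll raise the arm and fly over them for a wrist view.

Emit:
{"api": "drive_tool", "payload": {"series": [[0.02,-0.015,-0.03,0,0.094],[0.055,-0.035,-0.06,0,0.094],[0.085,-0.06,-0.08,0,0.094],[0.12,-0.085,-0.1,0,0.094],[0.15,-0.11,-0.11,0,0.094],[0.185,-0.135,-0.11,0,0.094],[0.22,-0.16,-0.11,0,0.094],[0.255,-0.185,-0.11,0,0.094],[0.29,-0.21,-0.11,0,0.094],[0.32,-0.23,-0.11,0,0.094],[0.355,-0.255,-0.11,0,0.094],[0.38,-0.275,-0.11,0,0.094]]}}

```text
time: 2.0
position: [0.4651, -0.1305, 0.3158]
tool_rot: [[0.92, 0.391, 0.001], [0.391, -0.92, -0.001], [0.001, 0.001, -1.0]]
force: [0.3, -0.6, -0.6]
finger_gap: 0.0939
grasp_force: 0.0
```

```bash
cat > h.py <<'E'
from workcell import *
import cv2,numpy as np
def look(c,names,png=None):
    P=camera_params(c);im=camera(c)
    if png: cv2.imwrite(png,im)
    r={}
    for n in names:
        r[n]=[(np.round(d["at"],4).tolist(),round(d["confidence"],2)) for d in boxes_of(c,n)[:3]];print(c,n,r[n])
    return P,im
def proj(P,X):
    R=P["T"][:3,:3];c=(R.T@(np.asarray(X,float)-P["T"][:3,3]));return P["cx"]+P["fx"]*c[0]/-c[2],P["cy"]-P["fy"]*c[1]/-c[2]
def ray(P,u,v,z):
    d=P["T"][:3,:3]@np.array([(u-P["cx"])/P["fx"],-(v-P["cy"])/P["fy"],-1]);o=P["T"][:3,3];return o+d*(z-o[2])/d[2]
def shift(target,s=None):
    s=s or observe();return np.round(s["tool_rot"].T@(np.array(target)-s["position"]),4)
E
python3 - <<'E'
from h import *
s=observe();print(s['time'],s['position'],np.round(s['tool_rot'],3).tolist(),s['q'],s['force'])
P,_=look("wrist",["tablet","tube","rod","stand"],"pics/c.png")
print({k:np.round(v,3).tolist() for k,v in P.items()})
E
```

```text
2.0 [ 0.4650838  -0.13053344  0.31579998] [[0.92, 0.391, 0.001], [0.391, -0.92, -0.001], [0.001, 0.001, -1.0]] [-4.53011955e-01 -5.99252010e-02  1.60107322e+00 -3.23380126e-05
  1.59932368e+00  7.16128503e-01] [ 0.32983817 -0.58630829 -0.55220609]
wrist tablet [([0.5248, -0.0503, 0.0184], 0.75)]
wrist tube [([0.5345, 0.185, 0.0748], 0.85), ([0.6892, -0.4057, 0.0292], 0.61)]
wrist rod [([0.5354, -0.1803, 0.1613], 0.57)]
wrist stand [([0.537, -0.1789, 0.0498], 0.66), ([0.7143, -0.1933, 0.0508], 0.61), ([0.5394, -0.1787, 0.1578], 0.45)]
{'fx': 270.228, 'fy': 270.228, 'cx': 255.518, 'cy': 192.01, 'T': [[0.391, 0.887, 0.247, 0.537], [-0.92, 0.377, 0.106, -0.099], [0.001, -0.269, 0.963, 0.495], [0.0, 0.0, 0.0, 1.0]]}
```

View pics/c.png

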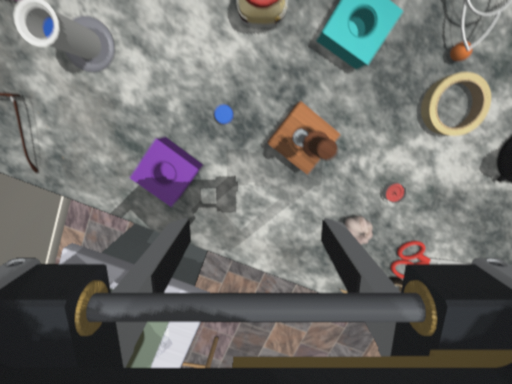

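The wrist view shows the tablet at (224,114), the stand centred near (302,140) with the rod top at (323,147), and the tube mouth at (37,22). I'll refine these from pixel rays.

```bash
python3 - <<'E'
from h import *
def blue(im,box):
    u0,v0,u1,v1=box;h=cv2.cvtColor(im[v0:v1,u0:u1],cv2.COLOR_BGR2HSV)
    m=cv2.inRange(h,(100,120,60),(125,255,255));M=cv2.moments(m,True);return M['m10']/M['m00']+u0,M['m01']/M['m00']+v0,M['m00']
def tri(L):
    A=np.zeros((3,3));b=np.zeros(3)
    for P,u,v in L:
        o=P["T"][:3,3];d=ray(P,u,v,0)-o;d/=np.linalg.norm(d);Q=np.eye(3)-np.outer(d,d);A+=Q;b+=Q@o
    return np.linalg.solve(A,b)
I={c:cv2.imread(f"pics/{f}.png") for c,f in(("scene","a"),("side","b"),("wrist","c"))}
B={"scene":(250,198,280,220),"side":(236,228,258,248),"wrist":(205,95,245,135)}
L=[]
for c in I:
    u,v,n=blue(I[c],B[c]);P=camera_params(c);L.append((P,u,v));print(c,u,v,n,np.round(ray(P,u,v,.02),4))
print("tab tri",tri(L))
# tube mouth in the wrist image: white ring
im=I["wrist"];h=cv2.cvtColor(im[0:60,0:75],cv2.COLOR_BGR2HSV)
m=cv2.inRange(h,(0,0,185),(180,40,255))
c=max(cv2.findContours(m,0,2)[0],key=cv2.contourArea);e=cv2.fitEllipse(cv2.convexHull(c));print(e,cv2.boundingRect(c))
P=camera_params("wrist");print("mouth",ray(P,*e[0],.112))
v=np.hstack([cv2.resize(im[0:120,0:160],(480,360),interpolation=2),cv2.resize(im[90:180,250:355],(320,360)[:2],interpolation=2)])
w=cv2.resize(I["scene"][130:280,200:310],(330,450)[:2],interpolation=2)[:240];cv2.imwrite("pics/d.png",v)
E
```

```text
scene 264.0 207.0 59.0 [ 0.5199 -0.0493  0.02  ]
side 246.19230769230768 237.05769230769232 52.0 [ 0.5164 -0.0571  0.02  ]
wrist 223.35740072202165 113.90252707581227 277.0 [ 0.5191 -0.0494  0.02  ]
tab tri [ 0.51931855 -0.05009817  0.01685581]
((35.99916076660156, 21.11530303955078), (41.23597717285156, 52.98186111450195), 151.61911010742188) (14, 0, 45, 47)
mouth [0.53453111 0.19616214 0.112     ]
```

View pics/d.png

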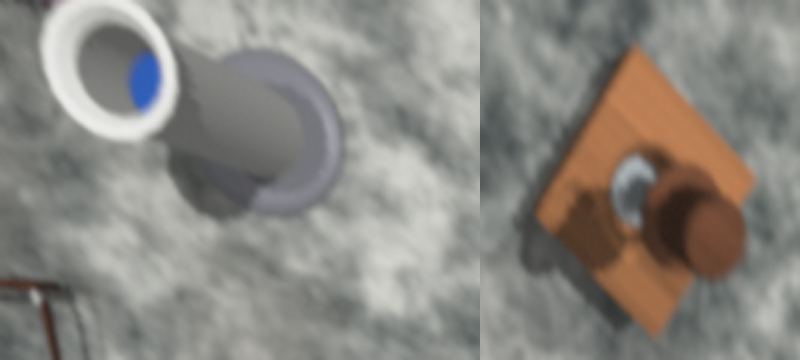

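The crop shows the tube mouth ring centred at about (36,21) and the stand hole just left of the rod. Next I'll hover over the tablet.

```bash
python3 - <<'E'
from h import *
s=observe();print(s['time'],s['position'],shift([.519,-.050,.12]))
E
```

```text
2.25 [ 0.46413792 -0.13247648  0.3154336 ] [ 0.0829 -0.0545  0.1954]
```

Emit:
{"api": "drive_tool", "payload": {"series": [[0.025,-0.02,0.02,0,0.06],[0.06,-0.04,0.035,0,0.06],[0.083,-0.0545,0.06,0,0.06],[0.083,-0.0545,0.1,0,0.06],[0.083,-0.0545,0.14,0,0.06],[0.083,-0.0545,0.175,0,0.06],[0.083,-0.0545,0.195,0,0.06],[0.083,-0.0545,0.195,0,0.06],[0.083,-0.0545,0.195,0,0.06]]}}

```text
time: 3.0
position: [0.5182, -0.0513, 0.1196]
tool_rot: [[0.921, 0.388, -0.003], [0.388, -0.921, 0.001], [-0.002, -0.002, -1.0]]
force: [1.1, -0.9, 0.5]
finger_gap: 0.0596
grasp_force: 0.0
```

```bash
python3 - <<'E'
from h import *
s=observe();P,im=look("wrist",["tablet"],"pics/e.png")
h=cv2.cvtColor(im,cv2.COLOR_BGR2HSV);m=cv2.inRange(h,(100,120,60),(125,255,255))
for c in cv2.findContours(m,0,2)[0]:
    if cv2.contourArea(c)>100:
        e=cv2.fitEllipse(c);X=ray(P,*e[0],.02);print(e,np.round(X,4))
print(s['position'],s['time'],np.round(P["T"][:3,3],3))
E
```

```text
wrist tablet []
((254.94113159179688, 189.9589385986328), (27.66379165649414, 28.49205207824707), 82.2835922241211) [ 0.5206 -0.0486  0.02  ]
[ 0.51823517 -0.05129729  0.11959112] 3.0 [ 0.591 -0.02   0.299]
```

View pics/e.png

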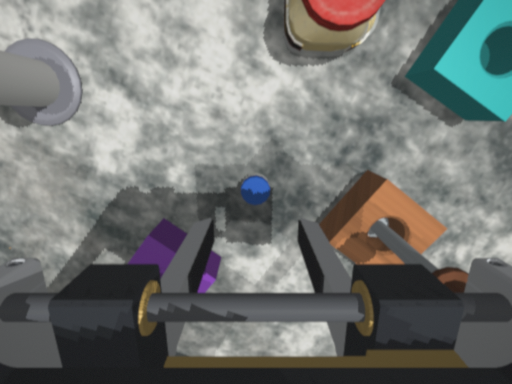

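The tablet is at (255,190), midway between the fingers. Next I'll go down and grip it.

Emit:
{"api": "drive_tool", "payload": {"series": [[0.003,-0.0015,0.03,0,0.06],[0.003,-0.0015,0.065,0,0.06],[0.003,-0.0015,0.09,0,0.06],[0.003,-0.0015,0.102,0,0.06],[0.003,-0.0015,0.1065,0,0.06],[0.003,-0.0015,0.1065,0,0.06],[0.003,-0.0015,0.1065,0,0.025],[0.003,-0.0015,0.1065,0,0.025],[0.003,-0.0015,0.1065,0,0.025],[0.003,-0.0015,0.1065,0,0.025],[0.003,-0.0015,0.1065,0,0.025]], "squeeze": 10}}

```text
time: 4.02
position: [0.5223, -0.0474, 0.0149]
tool_rot: [[0.92, 0.391, 0.002], [0.391, -0.92, -0.001], [0.001, 0.001, -1.0]]
force: [0.3, 0.2, 3.1]
finger_gap: 0.0304
grasp_force: 10.1
```

Emit:
{"api": "drive_tool", "payload": {"series": [[0,0,-0.03,0,0.025],[0,0,-0.07,0,0.025],[0,0,-0.11,0,0.025],[0,0,-0.15,0,0.025],[0,0,-0.17,0,0.025],[0,0,-0.17,0,0.025],[0,0,-0.17,0,0.025]]}}

```text
time: 4.6
position: [0.5224, -0.0474, 0.1853]
tool_rot: [[0.92, 0.391, 0.003], [0.391, -0.92, -0.001], [0.003, 0.002, -1.0]]
force: [0.1, 0.2, -0.9]
finger_gap: 0.0304
grasp_force: 10.0
```

```bash
python3 - <<'E'
from h import *
s=observe();P,im=look("wrist",[],"pics/f.png")
print(s['position'],s['force'],s['finger_gap'],s['grasp_force'])
print("TCP px",proj(P,s['position']))
h=cv2.cvtColor(im,cv2.COLOR_BGR2HSV);m=cv2.inRange(h,(100,120,40),(125,255,255))
for c in cv2.findContours(m,0,2)[0]:
    if cv2.contourArea(c)>60: print(cv2.fitEllipse(c),ray(P,*cv2.fitEllipse(c)[0],s['position'][2]+.005))
im=cv2.imread("pics/f.png");cv2.imwrite("pics/f2.png",np.vstack([im[:200,:400].repeat(2,0).repeat(2,1)[:250],im[175:300,56:456].repeat(2,0).repeat(2,1)]))
E
```

```text
[ 0.52240327 -0.04740241  0.18534386] [ 0.08520743  0.16571756 -0.91962111] 0.030444618020793006 9.999758899211884
TCP px (np.float64(256.71122656820876), np.float64(231.0701446313652))
((255.5731658935547, 235.28578186035156), (40.936431884765625, 43.151275634765625), 91.88414764404297) [ 0.52116149 -0.04702943  0.19034386]
((23.395252227783203, 86.4964370727539), (10.324726104736328, 24.655195236206055), 170.90347290039062) [0.55612249 0.1200109  0.19034386]
```

View pics/f2.png

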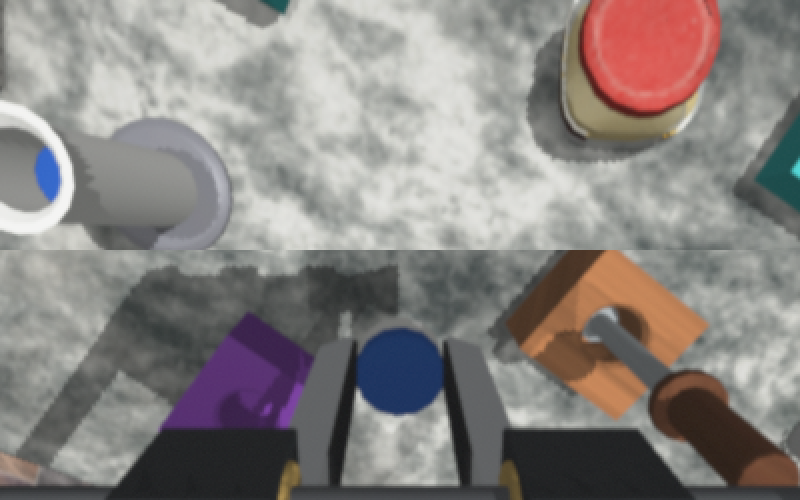

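The tablet is held flat, centred between the pads at (400,372) in the lower crop. Now I'll move toward the tube.

Emit:
{"api": "drive_tool", "payload": {"series": [[0.01,-0.035,-0.01,0,0.025],[0.02,-0.075,-0.02,0,0.025],[0.03,-0.115,-0.03,0,0.025],[0.04,-0.155,-0.03,0,0.025],[0.05,-0.19,-0.03,0,0.025],[0.056,-0.215,-0.03,0,0.025],[0.056,-0.219,-0.03,0,0.025],[0.056,-0.219,-0.03,0,0.025]]}}

```text
time: 5.32
position: [0.4852, 0.1772, 0.211]
tool_rot: [[0.919, 0.394, -0.005], [0.394, -0.919, -0.001], [-0.006, -0.001, -1.0]]
force: [0.7, -0.1, 0.1]
finger_gap: 0.0304
grasp_force: 10.0
```

```bash
python3 - <<'E'
from h import *
s=observe();P,im=look("wrist",["tube_mouth"],"pics/g.png")
print(s['time'],s['position'],proj(P,[.5345,.196,.112]))
h=cv2.cvtColor(im,cv2.COLOR_BGR2HSV);m=cv2.inRange(h,(0,0,190),(180,35,255))
for c in cv2.findContours(m,0,2)[0]:
    if cv2.contourArea(c)>400: e=cv2.fitEllipse(cv2.convexHull(c));print(e,cv2.contourArea(c),ray(P,*e[0],.112))
E
```

```text
wrist tube_mouth [([0.5385, 0.1956, 0.083], 0.97)]
5.3167 [0.48516958 0.17716949 0.21104442] (np.float64(258.53743829684737), np.float64(142.90046718045193))
((400.5736389160156, 266.284423828125), (24.0406494140625, 50.36106872558594), 78.99641418457031) 411.0 [ 0.46968027 -0.01156188  0.112     ]
((258.40533447265625, 141.10006713867188), (53.655555725097656, 55.54531478881836), 0.9757935404777527) 2276.0 [0.53610406 0.19684063 0.112     ]
((236.7078094482422, 105.5573959350586), (29.214977264404297, 57.833045959472656), 16.9904727935791) 662.5 [0.55924821 0.23001697 0.112     ]
((16.74934959411621, 94.88021087646484), (25.877168655395508, 40.90424346923828), 166.14175415039062) 604.5 [0.48421632 0.42978044 0.112     ]
((309.9874267578125, 71.16109466552734), (64.83384704589844, 101.77047729492188), 128.0312042236328) 1800.5 [0.61542897 0.17790741 0.112     ]
((378.49273681640625, 92.39923858642578), (120.13431549072266, 160.49095153808594), 114.40559387207031) 3849.5 [0.62456755 0.10861461 0.112     ]
((221.7348175048828, 4.542834758758545), (24.257314682006836, 43.26698684692383), 100.2474594116211) 440.0 [0.63353979 0.27466831 0.112     ]
```

View pics/g.png

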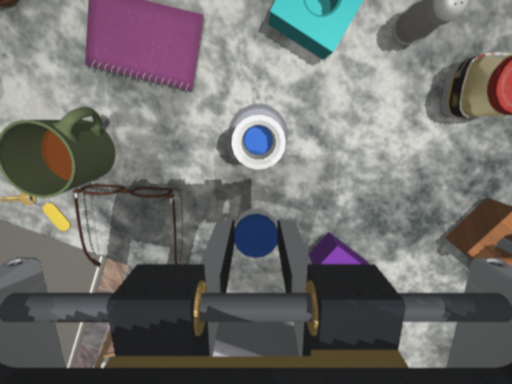

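The mouth ring is at (259,141) and the held tablet at (256,235). Next I'll hover over the mouth.

Emit:
{"api": "drive_tool", "payload": {"series": [[0.02,0.001,0,0,0.025],[0.045,0.002,0.01,0,0.025],[0.055,0.0026,0.03,0,0.025],[0.055,0.0026,0.055,0,0.025],[0.055,0.0026,0.07,0,0.025],[0.055,0.0026,0.07,0,0.025],[0.055,0.0026,0.07,0,0.025]]}}

```text
time: 6.0
position: [0.5384, 0.1935, 0.1424]
tool_rot: [[0.921, 0.389, -0.004], [0.389, -0.921, -0.001], [-0.004, -0.0, -1.0]]
force: [0.3, 0.7, 0.7]
finger_gap: 0.0303
grasp_force: 10.0
```

```bash
python3 - <<'E'
from h import *
s=observe();P,im=look("wrist",[],"pics/h.png")
s2=observe();print(s['time'],s['position'],s2['position'],np.round(s2['tool_rot'],3).tolist(),s['force'])
print("mouth px",proj(P,[.536,.1968,.112]),"r px",27.5*P['fx']/1000/(P["T"][2,3]-.112))
h=cv2.cvtColor(im,cv2.COLOR_BGR2HSV);m=cv2.inRange(h,(100,120,40),(125,255,255))
for c in cv2.findContours(m,0,2)[0]:
    if cv2.contourArea(c)>60: print(cv2.fitEllipse(c),ray(P,*cv2.fitEllipse(c)[0],s2['position'][2]+.005))
cv2.imwrite("pics/h2.png",cv2.resize(im[160:290,165:345],None,fx=4,fy=4,interpolation=2))
E
```

```text
6.0 [0.53838658 0.19345337 0.14238736] [0.53953606 0.19398462 0.14399164] [[0.921, 0.389, -0.0], [0.389, -0.921, -0.0], [-0.0, 0.0, -1.0]] [0.33937345 0.6721072  0.68814396]
mouth px (np.float64(251.70505946432826), np.float64(216.9115362509787)) r px 35.516026435079134
((255.50967407226562, 235.36688232421875), (40.883174896240234, 43.50116729736328), 89.94120788574219) [0.53778145 0.1941334  0.14899164]
((250.8112335205078, 205.07315063476562), (14.958526611328125, 33.81244659423828), 85.65650177001953) [0.55696778 0.20566709 0.14899164]
```

View pics/h2.png

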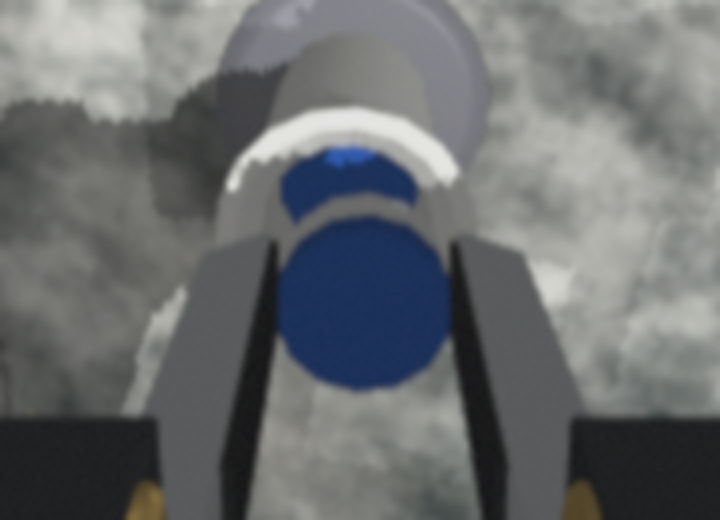

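```bash
python3 - <<'E'
from h import *
from scipy.optimize import least_squares
s=observe();P,im=look("wrist",[])
g=im.astype(int);pts=[]
hs=cv2.cvtColor(im,cv2.COLOR_BGR2HSV)
for u in range(226,278):
    col=cv2.GaussianBlur(im,(3,3),0)[178:216,u].min(1).astype(int)
    d=np.diff(col);k=np.argmax(d[:34]);
    if d[k]>12: pts.append(ray(P,u,178+k+.5,.112)[:2])
pts=np.array(pts)
f=least_squares(lambda c:np.hypot(*(pts-c).T)-.0275,[.536,.197],loss='soft_l1',f_scale=.0007)
print(len(pts),f.x,np.round(1e3*f.fun,1).tolist())
h=cv2.inRange(hs,(100,120,40),(125,255,255))
for c in cv2.findContours(h,0,2)[0]:
    if cv2.contourArea(c)>600: print(ray(P,*cv2.fitEllipse(c)[0],s['position'][2]+.005))
print(s['time'],s['position'])
E
```

```text
52 [0.53436312 0.19658703] [0.1, 0.0, 0.1, 0.1, 0.2, -0.2, -0.0, 0.2, -0.2, 0.1, -0.3, 0.1, -0.2, -0.5, -0.0, -0.3, 0.3, 0.1, -0.1, -0.2, -0.4, -0.5, 0.3, 0.2, 0.2, 0.2, 0.2, 0.2, 0.2, 0.3, 0.4, -0.3, -0.1, 0.1, -0.6, -0.3, -0.1, 0.2, 0.5, 0.0, 0.4, -0.0, -0.3, 0.1, -0.2, -0.4, 0.1, -0.0, 0.5, -0.2, 0.4, -0.6]
[0.53819884 0.19438554 0.14899164]
6.05 [0.53953606 0.19398462 0.14399164]
```

Emit:
{"api": "drive_tool", "payload": {"series": [[-0.0026,-0.0035,0,0,0.025],[-0.0026,-0.0035,0.004,0,0.025],[-0.0026,-0.0035,0.009,0,0.025],[-0.0026,-0.0035,0.014,0,0.025],[-0.0026,-0.0035,0.018,0,0.025],[-0.0026,-0.0035,0.022,0,0.025],[-0.0026,-0.0035,0.022,0,0.025],[-0.0026,-0.0035,0.022,0,0.025]]}}

```text
time: 6.77
position: [0.5353, 0.1975, 0.1217]
tool_rot: [[0.92, 0.391, -0.0], [0.391, -0.92, -0.0], [-0.0, 0.0, -1.0]]
force: [0.1, -0.6, -0.1]
finger_gap: 0.0302
grasp_force: 10.0
```

Emit:
{"api": "drive_tool", "payload": {"series": [[0.0,0.001,0.002,0,0.025],[0.0,0.001,0.004,0,0.025],[0.0,0.001,0.0065,0,0.025],[0.0,0.001,0.0065,0,0.025],[0.0,0.001,0.0065,0,0.025]]}}

```text
time: 7.18
position: [0.5355, 0.1966, 0.1151]
tool_rot: [[0.92, 0.391, -0.001], [0.391, -0.92, -0.0], [-0.001, -0.0, -1.0]]
force: [0.7, 0.1, -0.1]
finger_gap: 0.0302
grasp_force: 10.0
```

Free entry, no contact. Now I'll release it and back off upward.

Emit:
{"api": "drive_tool", "payload": {"series": [[0,0,0,0,0.036],[0,0,0,0,0.045],[0,0,0,0,0.06],[0,0,0,0,0.06],[0,0,-0.02,0,0.06],[-0.02,0.02,-0.06,0,0.06],[-0.04,0.05,-0.1,0,0.06],[-0.05,0.08,-0.13,0,0.06],[-0.05,0.08,-0.13,0,0.06]]}}

```text
time: 7.93
position: [0.5226, 0.1013, 0.2501]
tool_rot: [[0.921, 0.39, 0.007], [0.39, -0.921, -0.001], [0.006, 0.004, -1.0]]
force: [0.7, -0.6, 0.0]
finger_gap: 0.0599
grasp_force: 0.0
```

```bash
python3 - <<'E'
from h import *
s=observe();P,im=look("wrist",["rod","rod_grip","stand"],"pics/i.png")
s=observe();print(s['time'],s['position'],shift([.535,-.18,.30]))
u,v=map(int,proj(P,[.5344,.1966,.112]));a=im[max(v-45,0):v+45,max(u-60,0):u+60]
cv2.imwrite("pics/i2.png",np.hstack([cv2.resize(im,(480,360)),cv2.resize(a,(320,360))]))
E
```

```text
wrist rod [([0.5378, -0.1804, 0.094], 0.78)]
wrist rod_grip [([0.5371, -0.1827, 0.0981], 0.86)]
wrist stand [([0.3912, 0.0135, 0.046], 0.98), ([0.6944, 0.1868, 0.0467], 0.66), ([0.7102, -0.1654, 0.0434], 0.61)]
8.1333 [0.5208158  0.10360991 0.2452134 ] [-0.0976  0.2666 -0.055 ]
```

View pics/i2.png

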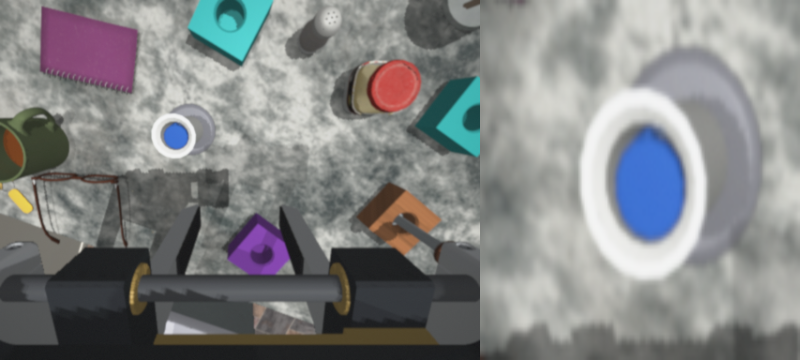

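The tablet sits flat in the bore, blue side up, at (176,135). Next is the rod.

```bash
python3 - <<'E'
from h import *
print(shift([.482,-.20,.27]))
E
```

```text
[-0.1542  0.2644 -0.025 ]
```

Emit:
{"api": "drive_tool", "payload": {"series": [[-0.02,0.035,-0.01,0,0.06],[-0.04,0.07,-0.02,0,0.06],[-0.06,0.105,-0.025,0,0.06],[-0.08,0.14,-0.025,0,0.06],[-0.1,0.175,-0.025,0,0.06],[-0.12,0.21,-0.025,0,0.06],[-0.14,0.24,-0.025,0,0.06],[-0.154,0.264,-0.025,0,0.06],[-0.154,0.264,-0.025,0,0.06],[-0.154,0.264,-0.025,0,0.06]]}}

```text
time: 8.97
position: [0.4817, -0.1993, 0.2678]
tool_rot: [[0.921, 0.39, -0.004], [0.39, -0.921, 0.003], [-0.002, -0.005, -1.0]]
force: [0.4, -0.2, 0.4]
finger_gap: 0.06
grasp_force: 0.0
```

```bash
python3 - <<'E'
from h import *
import pickle
s=observe();P,im=look("wrist",["rod","stand"],"pics/j.png")
pickle.dump(P,open("j.pkl","wb"))
print(s['time'],s['position'])
h=cv2.cvtColor(im,cv2.COLOR_BGR2HSV)
c0=proj(P,[.535,-.18,.048]);print("px",c0,proj(P,[.535,-.18,.196]))
cv2.imwrite("pics/j2.png",cv2.resize(im[60:240,150:390],None,fx=3.3,fy=3.3,interpolation=2))
E
```

```text
wrist rod [([0.5389, -0.1851, 0.1944], 0.66)]
wrist stand [([0.6943, -0.1991, 0.0479], 0.67), ([0.5434, -0.1862, 0.0496], 0.65), ([0.3939, 0.0065, 0.0455], 0.59)]
8.9667 [ 0.48173831 -0.19925454  0.2678186 ]
px (np.float64(258.89121093476933), np.float64(132.38121575638826)) (np.float64(260.1366674083611), np.float64(141.92503996833773))
```

View pics/j2.png

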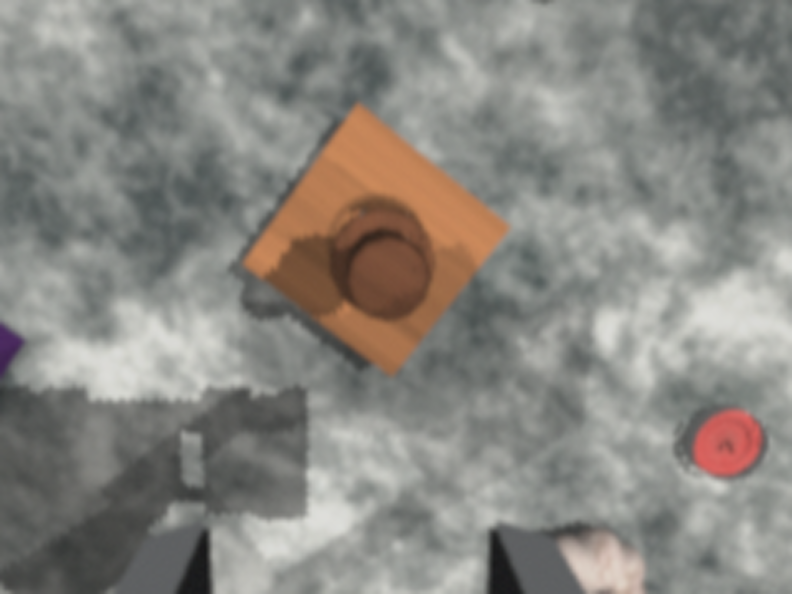

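The crop shows the stand-top corners at (360,102), (509,228), (395,377) and (244,265), and the rod's top disc at (390,275). That was my last picture, so from here I'll work from numbers only.

```bash
python3 - <<'E'
from h import *
import pickle
P=pickle.load(open("j.pkl","rb"))
im=cv2.imread("pics/j.png")
f=lambda u,v:(u/3.3+150,v/3.3+60)
C=np.array([ray(P,*f(*p),.048)[:2] for p in((360,102),(509,228),(395,377),(244,265))]);print(C.round(4).tolist(),C.mean(0),np.linalg.norm(C-np.roll(C,1,0),axis=1))
print("rod top",ray(P,*f(390,275),.196))
# orange mask quad
h=cv2.cvtColor(im,cv2.COLOR_BGR2HSV);m=cv2.inRange(h,(3,90,40),(18,255,255));m=cv2.morphologyEx(m,3,np.ones((5,5)))
c=max([c for c in cv2.findContours(m,0,2)[0] if cv2.pointPolygonTest(c,(258,132),False)>0],key=cv2.contourArea)
q=cv2.minAreaRect(np.array([ray(P,*p[0],.048)[:2]*1000 for p in c],np.float32));print(q)
s=observe();print(s['position'])
# hole-center estimate from corner fit; shift to hover over rod
print(shift([*ray(P,*f(390,275),.196)[:2],.22]))
E
```

```text
[[0.5868, -0.1581], [0.5647, -0.2382], [0.4847, -0.2192], [0.5048, -0.1376]] [ 0.5352496  -0.18828636] [0.08459136 0.08307767 0.08224321 0.08404111]
rod top [ 0.5367092  -0.18729776  0.196     ]
((535.3406372070312, -186.4462432861328), (84.2703857421875, 84.51675415039062), 75.56385803222656)
[ 0.48245572 -0.19776365  0.26913342]
[0.054  0.0118 0.0491]
```

Emit:
{"api": "drive_tool", "payload": {"series": [[0.03,0.006,0,0,0.06],[0.054,0.0118,0.01,0,0.06],[0.054,0.0118,0.03,0,0.06],[0.054,0.0118,0.05,0,0.06],[0.054,0.0118,0.08,0,0.06],[0.054,0.0118,0.105,0,0.06],[0.054,0.0118,0.12,0,0.06],[0.054,0.0118,0.1235,0,0.06],[0.054,0.0118,0.1235,0,0.06],[0.054,0.0118,0.1235,0,0.06]], "squeeze": 12}}

```text
time: 9.95
position: [0.5376, -0.1887, 0.1478]
tool_rot: [[0.92, 0.393, 0.001], [0.393, -0.92, -0.0], [0.001, 0.001, -1.0]]
force: [-0.1, -0.6, 0.2]
finger_gap: 0.0602
grasp_force: 0.0
```

Emit:
{"api": "drive_tool", "payload": {"series": [[0,0,0.002,0,0.03],[0,0,0.002,0,0.018],[0,0,0.002,0,0.018],[0,0,0.002,0,0.018],[0,0,0.002,0,0.018],[0,0,0.002,0,0.018]], "squeeze": 30}}

```text
time: 10.45
position: [0.5369, -0.1895, 0.1453]
tool_rot: [[0.92, 0.391, 0.0], [0.391, -0.92, 0.0], [0.0, 0.0, -1.0]]
force: [-2.1, 3.8, -0.5]
finger_gap: 0.0235
grasp_force: 28.7
```

```bash
python3 - <<'E'
from h import *
s=observe();print(s['time'],s['position'],s['force'],s['moment'],s['finger_gap'],s['grasp_force'],np.round(s['tool_rot'],3).tolist())
E
```

```text
10.45 [ 0.5368771  -0.18953112  0.14526898] [-2.096505    3.84017892 -0.50804845] [ 0.06934129 -0.05925034  0.0214621 ] 0.023504391894868675 28.6945241689682 [[0.92, 0.391, 0.0], [0.391, -0.92, 0.0], [0.0, 0.0, -1.0]]
```

Emit:
{"api": "drive_tool", "payload": {"series": [[0,-0.0015,0,0,0.018],[0,-0.0015,-0.005,0,0.018],[0,-0.0015,-0.015,0,0.018],[0,-0.0015,-0.03,0,0.018],[0,-0.0015,-0.05,0,0.018],[0,-0.0015,-0.075,0,0.018],[0,-0.0015,-0.1,0,0.018],[0,-0.0015,-0.125,0,0.018],[0,-0.0015,-0.145,0,0.018],[0,-0.0015,-0.15,0,0.018],[0,-0.0015,-0.15,0,0.018],[0,-0.0015,-0.15,0,0.018]]}}

```text
time: 11.45
position: [0.5358, -0.1879, 0.2943]
tool_rot: [[0.92, 0.391, -0.001], [0.391, -0.92, 0.0], [-0.001, -0.001, -1.0]]
force: [-0.1, 1.4, -2.0]
finger_gap: 0.0239
grasp_force: 30.0
```

```bash
python3 - <<'E'
from h import *
P0=camera_params("wrist");s=observe();P,im=look("wrist",[],"pics/k.png")
s=observe();print(s['time'],s['position'],s['force'],s['moment'],s['finger_gap'],np.round(s['tool_rot'],3).tolist())
print(proj(P,s['position']+np.array([0,0,-.136])),proj(P,s['position']+np.array([0,0,-.0075])),proj(P,s['position']+np.array([0,0,.05])))
cp=[proj(P,s['position']+[0,0,z]) for z in(-.136,-.01,.05)]
# rod shaft: steel grey columns by row; dark collar rows
h=cv2.cvtColor(im,cv2.COLOR_BGR2HSV)
m=cv2.inRange(h,(0,90,20),(18,255,200))
for c in cv2.findContours(m[:300],0,2)[0]:
    if cv2.contourArea(c)>150: print("brown",cv2.boundingRect(c),cv2.contourArea(c),cv2.fitEllipse(c))
# hole in empty stand: dark blob in orange
print("stand px",proj(P,[.5353,-.1875,.048]))
E
```

```text
11.5 [ 0.5353166  -0.18762202  0.29318486] [-0.60926007  0.45048875 -1.91262132] [-0.01109057 -0.05490221 -0.05417066] 0.023817357889690558 [[0.92, 0.391, -0.003], [0.391, -0.92, 0.002], [-0.002, -0.002, -1.0]]
(np.float64(255.95080580375188), np.float64(184.82262480217233)) (np.float64(256.12098795150973), np.float64(226.79051402007792)) (np.float64(256.2900042266438), np.float64(268.4708923929179))
brown (235, 206, 42, 80) 2623.0 ((255.66819763183594, 245.17771911621094), (42.1671028137207, 88.09525299072266), 179.69081115722656)
brown (220, 130, 72, 69) 2164.5 ((254.93983459472656, 164.39378356933594), (57.650108337402344, 62.757179260253906), 92.53560638427734)
brown (176, 0, 52, 41) 470.0 ((200.33200073242188, 12.531854629516602), (45.10080337524414, 50.2018928527832), 158.1442108154297)
stand px (np.float64(255.80851758056008), np.float64(168.07426148510174))
```

```bash
python3 - <<'E'
from h import *
P,im=look("wrist",[],"pics/l.png")
s=observe();print(s['time'],s['position'],s['force'])
R=s['tool_rot'];t=np.linspace(0,2*np.pi,90)
def bb(z,r):
    q=np.array([proj(P,s['position']+R[:,0]*r*np.cos(a)+R[:,1]*r*np.sin(a)+[0,0,z]) for a in t]);return q.min(0).round(1),q.max(0).round(1)
for z,r in((-.0043,.018),(-.0113,.018),(-.137,.0145),(-.125,.0145)):print(z,r,bb(z,r))
h=cv2.cvtColor(im,cv2.COLOR_BGR2HSV)
print("col256 rows 160-232:");
for v in range(160,230,2): print(v,h[v,256].tolist(),end=' ')
print()
for v in (186,190,196,200): print(v,[int(x) for x in im[v,236:278,1]])
E
```

```text
11.55 [ 0.53511758 -0.18753485  0.29270783] [-0.29431682 -0.0571357  -2.85947289]
-0.0043 0.018 (array([232. , 205.3]), array([281. , 250.7]))
-0.0113 0.018 (array([232.8, 202.3]), array([280.2, 246.4]))
-0.137 0.0145 (array([244.3, 172.6]), array([268.3, 196. ]))
-0.125 0.0145 (array([243.9, 174.8]), array([268.8, 198.9]))
col256 rows 160-232:
160 [13, 139, 162] 162 [12, 139, 172] 164 [13, 138, 172] 166 [12, 138, 174] 168 [12, 136, 172] 170 [12, 137, 164] 172 [13, 132, 156] 174 [10, 46, 127] 176 [100, 14, 167] 178 [98, 15, 186] 180 [99, 13, 190] 182 [100, 14, 160] 184 [102, 12, 103] 186 [96, 12, 103] 188 [100, 15, 104] 190 [100, 15, 104] 192 [95, 15, 103] 194 [96, 12, 103] 196 [100, 15, 104] 198 [95, 15, 104] 200 [100, 15, 102] 202 [90, 11, 91] 204 [8, 14, 71] 206 [10, 112, 57] 208 [10, 117, 59] 210 [11, 123, 58] 212 [10, 117, 59] 214 [11, 112, 57] 216 [9, 111, 53] 218 [12, 115, 51] 220 [12, 113, 52] 222 [10, 113, 52] 224 [10, 115, 51] 226 [11, 107, 50] 228 [9, 100, 51] 
186 [86, 79, 71, 68, 63, 62, 68, 95, 126, 130, 115, 110, 114, 118, 100, 88, 86, 89, 94, 99, 102, 106, 108, 111, 119, 144, 164, 142, 148, 147, 123, 108, 106, 106, 106, 106, 105, 107, 114, 122, 127, 126]
190 [97, 98, 107, 130, 146, 139, 108, 92, 94, 96, 97, 97, 94, 87, 85, 85, 87, 91, 96, 99, 102, 105, 108, 110, 110, 108, 98, 95, 95, 95, 96, 98, 103, 107, 113, 121, 122, 122, 126, 126, 127, 121]
196 [97, 92, 95, 119, 146, 158, 160, 156, 151, 143, 128, 114, 98, 87, 85, 86, 88, 92, 95, 98, 102, 105, 109, 110, 108, 96, 95, 111, 126, 136, 141, 144, 142, 137, 131, 122, 114, 114, 117, 117, 113, 105]
200 [98, 100, 110, 137, 161, 165, 157, 154, 149, 142, 135, 123, 99, 86, 85, 87, 85, 89, 92, 97, 100, 105, 108, 111, 109, 101, 99, 114, 130, 137, 139, 142, 145, 143, 134, 129, 128, 132, 136, 138, 141, 138]
```

Emit:
{"api": "drive_tool", "payload": {"series": [[0.006,-0.014,0,0,0.018],[0.018,-0.042,0,0,0.018],[0.033,-0.077,0,0,0.018],[0.048,-0.112,0,0,0.018],[0.063,-0.148,0,0,0.018],[0.078,-0.184,0,0,0.018],[0.093,-0.22,0,0,0.018],[0.108,-0.255,0,0,0.018],[0.122,-0.288,0,0,0.018],[0.135,-0.317,0,0,0.018],[0.145,-0.34,0,0,0.018],[0.15,-0.3535,0,0,0.018]]}}

```text
time: 12.55
position: [0.5342, 0.1998, 0.2933]
tool_rot: [[0.919, 0.394, -0.003], [0.394, -0.919, 0.001], [-0.002, -0.002, -1.0]]
force: [-0.1, -0.1, -2.0]
finger_gap: 0.0239
grasp_force: 30.0
```

Emit:
{"api": "drive_tool", "payload": {"series": [[0,0,0,0,0.018],[0,0,0,0,0.018],[0,0,0,0,0.018]]}}

```text
time: 12.8
position: [0.5353, 0.1955, 0.294]
tool_rot: [[0.92, 0.391, -0.002], [0.391, -0.92, -0.001], [-0.002, 0.0, -1.0]]
force: [0.6, -0.9, -1.9]
finger_gap: 0.0236
grasp_force: 30.0
```

```bash
python3 - <<'E'
from h import *
from scipy.optimize import least_squares
s=observe();P,im=look("wrist",[],"pics/m.png")
print(s['time'],s['position'],s['force'],shift([.5351,.1969,.27]))
print(proj(P,[.5344,.1966,.112]))
g=cv2.GaussianBlur(im,(3,3),0).min(2).astype(int);c=proj(P,[.5344,.1966,.112]);pts=[]
h=cv2.cvtColor(im,cv2.COLOR_BGR2HSV);m=cv2.inRange(h,(0,0,175),(180,40,255))
u,v=map(int,c)
for a in np.linspace(-np.pi,np.pi,72,endpoint=False):   # outer edge: strongest fall along the ray
    rr=np.arange(18,36,.5);w=cv2.remap(g.astype(np.float32),(c[0]+rr*np.cos(a)).astype(np.float32)[None],(c[1]+rr*np.sin(a)).astype(np.float32)[None],1)[0]
    d=np.diff(w);k=np.argmin(d)
    if d[k]<-12 and w[max(k-3,0)]>170: pts.append(ray(P,c[0]+rr[k]*np.cos(a)+.2,c[1]+rr[k]*np.sin(a),.112)[:2])
pts=np.array(pts);print(len(pts))
if len(pts)>5:
  f=least_squares(lambda c:np.hypot(*(pts-c).T)-.0275,[.5344,.1966],loss='soft_l1',f_scale=.0007);print(f.x,np.round(1e3*f.fun,1).tolist())
E
```

```text
12.8 [0.53534613 0.19548311 0.29402818] [ 0.58782625 -0.88107758 -1.89387864] [ 0.0002 -0.0019  0.0243]
(np.float64(255.04946074469635), np.float64(176.70110109842054))
43
[0.5343454  0.19655977] [-1.1, -1.2, -0.5, -0.5, -0.5, -0.5, -0.5, 0.2, 0.3, 0.3, 0.4, 0.4, -0.2, -0.2, 0.5, -0.1, -0.1, -0.0, -0.0, -0.0, -0.7, -0.0, -0.7, -0.0, -0.0, -0.0, 0.6, -0.0, -0.0, -0.0, 0.6, -0.0, -0.0, -0.7, 0.0, 0.1, -0.6, -0.5, -0.4, -0.4, -0.3, -0.2, -0.2]
```

Emit:
{"api": "drive_tool", "payload": {"series": [[0,-0.0019,0.005,0,0.018],[0,-0.0019,0.012,0,0.018],[0,-0.0019,0.02,0,0.018],[0,-0.0019,0.028,0,0.018],[0,-0.0019,0.035,0,0.018],[0,-0.0019,0.038,0,0.018],[0,-0.0019,0.038,0,0.018],[0,-0.0019,0.038,0,0.018]]}}

```text
time: 13.52
position: [0.5352, 0.1976, 0.2566]
tool_rot: [[0.92, 0.391, -0.001], [0.391, -0.92, -0.0], [-0.001, -0.0, -1.0]]
force: [0.0, 0.7, -2.5]
finger_gap: 0.0237
grasp_force: 30.0
```

Emit:
{"api": "drive_tool", "payload": {"series": [[0,0,0.0007,0,0.018],[0,0,0.0014,0,0.018],[0,0,0.0021,0,0.018],[0,0,0.0028,0,0.018],[0,0,0.0035,0,0.018],[0,0,0.0042,0,0.018],[0,0,0.0049,0,0.018],[0,0,0.0056,0,0.018],[0,0,0.0063,0,0.018],[0,0,0.007,0,0.018],[0,0,0.0077,0,0.018],[0,0,0.0084,0,0.018]]}}

```text
time: 14.52
position: [0.5353, 0.1976, 0.2485]
tool_rot: [[0.92, 0.391, 0.0], [0.391, -0.92, -0.0], [0.0, 0.0, -1.0]]
force: [-0.4, -0.9, -2.6]
finger_gap: 0.0231
grasp_force: 30.0
```

Emit:
{"api": "drive_tool", "payload": {"series": [[0,0,0.0007,0,0.018],[0,0,0.0014,0,0.018],[0,0,0.0021,0,0.018],[0,0,0.0028,0,0.018],[0,0,0.0035,0,0.018],[0,0,0.0042,0,0.018],[0,0,0.0049,0,0.018],[0,0,0.0056,0,0.018],[0,0,0.0063,0,0.018],[0,0,0.007,0,0.018],[0,0,0.0077,0,0.018],[0,0,0.0084,0,0.018]]}}

```text
time: 15.52
position: [0.5353, 0.1976, 0.2401]
tool_rot: [[0.92, 0.391, -0.0], [0.391, -0.92, -0.0], [-0.0, -0.0, -1.0]]
force: [-0.0, 0.3, -1.1]
finger_gap: 0.0235
grasp_force: 30.0
```

Emit:
{"api": "drive_tool", "payload": {"series": [[0,0,0.0007,0,0.018],[0,0,0.0014,0,0.018],[0,0,0.0021,0,0.018],[0,0,0.0028,0,0.018],[0,0,0.0035,0,0.018],[0,0,0.0042,0,0.018],[0,0,0.0049,0,0.018],[0,0,0.0056,0,0.018],[0,0,0.0063,0,0.018],[0,0,0.007,0,0.018],[0,0,0.0077,0,0.018],[0,0,0.0084,0,0.018]]}}

```text
time: 16.52
position: [0.5355, 0.1977, 0.2319]
tool_rot: [[0.92, 0.391, 0.001], [0.391, -0.92, 0.0], [0.001, 0.0, -1.0]]
force: [0.2, -0.4, 2.8]
finger_gap: 0.0235
grasp_force: 30.0
```

Emit:
{"api": "drive_tool", "payload": {"series": [[0,0,0.0007,0,0.018],[0,0,0.0014,0,0.018],[0,0,0.0021,0,0.018],[0,0,0.0028,0,0.018],[0,0,0.0035,0,0.018],[0,0,0.0042,0,0.018],[0,0,0.0049,0,0.018],[0,0,0.0056,0,0.018],[0,0,0.0063,0,0.018],[0,0,0.007,0,0.018],[0,0,0.0077,0,0.018],[0,0,0.0084,0,0.018]]}}

```text
time: 17.52
position: [0.5353, 0.1977, 0.2233]
tool_rot: [[0.92, 0.391, 0.0], [0.391, -0.92, 0.0], [0.0, 0.0, -1.0]]
force: [0.0, -0.2, 1.9]
finger_gap: 0.0234
grasp_force: 30.0
```

Emit:
{"api": "drive_tool", "payload": {"series": [[0,0,0.0006,0,0.018],[0,0,0.0012,0,0.018],[0,0,0.0018,0,0.018],[0,0,0.0024,0,0.018],[0,0,0.003,0,0.018]]}}

```text
time: 17.93
position: [0.5353, 0.1976, 0.2203]
tool_rot: [[0.92, 0.391, 0.0], [0.391, -0.92, -0.0], [0.0, 0.0, -1.0]]
force: [0.2, -0.5, 2.3]
finger_gap: 0.0236
grasp_force: 30.0
```

Emit:
{"api": "drive_tool", "payload": {"series": [[0,0,0.0006,0,0.018],[0,0,0.0012,0,0.018],[0,0,0.0018,0,0.018],[0,0,0.0024,0,0.018],[0,0,0.003,0,0.018]]}}

```text
time: 18.35
position: [0.5353, 0.1976, 0.2173]
tool_rot: [[0.92, 0.391, 0.0], [0.391, -0.92, 0.0], [0.0, 0.0, -1.0]]
force: [0.1, -0.6, 1.8]
finger_gap: 0.0235
grasp_force: 30.0
```

Emit:
{"api": "drive_tool", "payload": {"series": [[0,0,0.0006,0,0.018],[0,0,0.0012,0,0.018],[0,0,0.0018,0,0.018],[0,0,0.0024,0,0.018],[0,0,0.003,0,0.018]]}}

```text
time: 18.77
position: [0.5353, 0.1977, 0.2143]
tool_rot: [[0.92, 0.391, 0.0], [0.391, -0.92, 0.0], [0.0, -0.0, -1.0]]
force: [-0.0, -0.1, 3.2]
finger_gap: 0.0235
grasp_force: 30.0
```

Emit:
{"api": "drive_tool", "payload": {"series": [[0,0,0.0005,0,0.018],[0,0,0.001,0,0.018],[0,0,0.0015,0,0.018],[0,0,0.002,0,0.018],[0,0,0.0025,0,0.018]]}}

```text
time: 19.18
position: [0.5353, 0.1977, 0.2118]
tool_rot: [[0.92, 0.391, 0.0], [0.391, -0.92, 0.0], [0.0, 0.0, -1.0]]
force: [-0.4, 0.3, 3.2]
finger_gap: 0.0239
grasp_force: 30.0
```

Emit:
{"api": "drive_tool", "payload": {"series": [[0,0,0.0005,0,0.018],[0,0,0.001,0,0.018],[0,0,0.0015,0,0.018],[0,0,0.002,0,0.018],[0,0,0.0025,0,0.018]]}}

```text
time: 19.6
position: [0.5354, 0.1977, 0.2097]
tool_rot: [[0.92, 0.391, 0.0], [0.391, -0.92, 0.0], [0.0, 0.0, -1.0]]
force: [0.1, -0.1, 6.6]
finger_gap: 0.0238
grasp_force: 30.0
```

Emit:
{"api": "drive_tool", "payload": {"series": [[0,0,0.0004,0,0.018],[0,0,0.0008,0,0.018],[0,0,0.0012,0,0.018],[0,0,0.0012,0,0.018]]}}

```text
time: 19.93
position: [0.5356, 0.1978, 0.2097]
tool_rot: [[0.92, 0.391, 0.001], [0.391, -0.92, 0.0], [0.001, 0.0, -1.0]]
force: [-1.5, -0.1, 8.7]
finger_gap: 0.0238
grasp_force: 30.0
```

Emit:
{"api": "drive_tool", "payload": {"series": [[0,0,0.0004,0,0.018],[0,0,0.0008,0,0.018],[0,0,0.0012,0,0.018],[0,0,0.0012,0,0.018]]}}

```text
time: 20.27
position: [0.5359, 0.1979, 0.2096]
tool_rot: [[0.92, 0.391, 0.002], [0.391, -0.92, 0.001], [0.002, 0.0, -1.0]]
force: [-2.6, 0.0, 12.1]
finger_gap: 0.0237
grasp_force: 30.0
```

Emit:
{"api": "drive_tool", "payload": {"series": [[0,0,0,0,0.018],[0,0,0,0,0.018],[0,0,0,0,0.018],[0,0,0,0,0.018],[0,0,0,0,0.018],[0,0,0,0,0.018]]}}

```text
time: 20.77
position: [0.5359, 0.1979, 0.2096]
tool_rot: [[0.92, 0.391, 0.002], [0.391, -0.92, 0.001], [0.002, 0.0, -1.0]]
force: [-1.5, 0.2, 10.6]
finger_gap: 0.0239
grasp_force: 30.0
```

Emit:
{"api": "drive_tool", "payload": {"series": [[0,0,0.0003,0,0.018],[0,0,0.0003,0,0.018],[0,0,0.0003,0,0.018],[0,0,0.0003,0,0.018],[0,0,0.0003,0,0.018],[0,0,0.0003,0,0.018],[0,0,0.0003,0,0.018],[0,0,0.0003,0,0.018],[0,0,0.0003,0,0.018],[0,0,0.0003,0,0.018],[0,0,0.0003,0,0.018],[0,0,0.0003,0,0.018]]}}

```text
time: 21.77
position: [0.536, 0.198, 0.2096]
tool_rot: [[0.92, 0.391, 0.003], [0.391, -0.92, 0.001], [0.003, 0.0, -1.0]]
force: [-2.2, -1.3, 12.7]
finger_gap: 0.0238
grasp_force: 30.0
```

Emit:
{"api": "drive_tool", "payload": {"series": [[0,0,-0.003,0,0.018],[0,0,-0.008,0,0.018],[0,0,-0.018,0,0.018],[0,0,-0.03,0,0.018],[0,0,-0.045,0,0.018],[0,0,-0.06,0,0.018],[0,0,-0.075,0,0.018],[0,0,-0.085,0,0.018],[0,0,-0.09,0,0.018],[0,0,-0.09,0,0.018],[0,0,-0.09,0,0.018]]}}

```text
time: 22.68
position: [0.5351, 0.1976, 0.2964]
tool_rot: [[0.92, 0.391, -0.0], [0.391, -0.92, -0.0], [-0.0, -0.0, -1.0]]
force: [0.4, -1.0, -2.7]
finger_gap: 0.0232
grasp_force: 30.0
```

```bash
python3 - <<'E'
from h import *
s=observe();print(s['time'],s['position'],s['force'],shift([.536,-.1877,.293]))
E
```

```text
22.6833 [0.5351445  0.19759087 0.29642106] [ 0.39233312 -0.96092906 -2.72098673] [-0.1499  0.355   0.0034]
```

Emit:
{"api": "drive_tool", "payload": {"series": [[-0.006,0.014,0,0,0.018],[-0.018,0.042,0,0,0.018],[-0.033,0.077,0,0,0.018],[-0.048,0.112,0,0,0.018],[-0.063,0.148,0,0,0.018],[-0.078,0.184,0,0,0.018],[-0.093,0.22,0,0,0.018],[-0.108,0.255,0,0,0.018],[-0.122,0.288,0,0,0.018],[-0.135,0.317,0,0,0.018],[-0.145,0.342,0,0,0.018],[-0.15,0.355,0,0,0.018]]}}

```text
time: 23.68
position: [0.535, -0.1907, 0.2949]
tool_rot: [[0.922, 0.388, -0.003], [0.388, -0.922, 0.0], [-0.002, -0.001, -1.0]]
force: [0.5, 0.5, -1.1]
finger_gap: 0.0236
grasp_force: 30.0
```

Emit:
{"api": "drive_tool", "payload": {"series": [[0,0,0,0,0.018],[0,0,0,0,0.018],[0,0,0,0,0.018],[0,0,0,0,0.018]]}}

```text
time: 24.02
position: [0.5361, -0.1859, 0.2965]
tool_rot: [[0.92, 0.393, -0.0], [0.393, -0.92, 0.001], [0.0, -0.001, -1.0]]
force: [0.1, 0.2, -1.4]
finger_gap: 0.0236
grasp_force: 30.0
```

```bash
python3 - <<'E'
from h import *
P,im=look("wrist",[],"pics/n.png");s=observe();R=s['tool_rot']
print(s['time'],s['position'],s['force'],s['moment'])
h=cv2.cvtColor(im,cv2.COLOR_BGR2HSV)
# stand top outline (rod may hide part): hull of orange -> min rect at z=.048
m=cv2.inRange(h,(3,90,90),(18,255,255));m[205:]=0
c=max(cv2.findContours(m,0,2)[0],key=cv2.contourArea)
q=cv2.minAreaRect(np.array([ray(P,*p[0],.048)[:2]*1000 for p in c],np.float32));print("stand",q)
t=np.linspace(0,6.28,90)
for z in(-.137,-.125):
    w=np.array([proj(P,s['position']+R[:,0]*.0145*np.cos(a)+R[:,1]*.0145*np.sin(a)+[0,0,z]) for a in t]);print(w.min(0),w.max(0))
print("hole",[np.round(proj(P,[.5353+.019*np.cos(a),-.1872+.019*np.sin(a),.048]),1).tolist() for a in (0.4,1.97,3.54,5.1)])
print([ (v,h[v,256].tolist()) for v in range(140,210,3)])
for v in (186,196):print(im[v,230:284,1].tolist())
E
```

```text
24.0667 [ 0.53620047 -0.186024    0.29664348] [-0.19050314  0.20192017 -1.79180058] [-0.00447276  0.00675581 -0.03334441]
stand ((536.4857177734375, -186.78602600097656), (85.03579711914062, 84.81031799316406), 75.89550018310547)
[244.33428718 172.83655518] [268.40003897 196.18395343]
[243.91652128 174.93785119] [268.86791163 199.0820976 ]
hole [[256.7, 156.7], [244.8, 168.5], [256.6, 180.1], [268.5, 168.7]]
[(140, [12, 139, 202]), (143, [12, 139, 200]), (146, [12, 140, 201]), (149, [12, 140, 198]), (152, [12, 139, 185]), (155, [12, 135, 138]), (158, [13, 134, 122]), (161, [12, 138, 166]), (164, [12, 138, 172]), (167, [12, 139, 173]), (170, [12, 137, 164]), (173, [12, 107, 143]), (176, [100, 14, 164]), (179, [99, 14, 187]), (182, [97, 15, 156]), (185, [96, 13, 102]), (188, [102, 13, 102]), (191, [100, 15, 103]), (194, [99, 17, 104]), (197, [100, 15, 103]), (200, [96, 12, 103]), (203, [100, 9, 86]), (206, [11, 116, 55]), (209, [11, 121, 59])]
[75, 76, 78, 80, 82, 84, 83, 77, 70, 66, 62, 60, 65, 89, 126, 131, 117, 109, 107, 98, 91, 86, 86, 89, 93, 98, 101, 105, 108, 110, 117, 139, 166, 160, 155, 154, 143, 118, 105, 105, 105, 105, 105, 104, 107, 113, 121, 124, 121, 115, 110, 106, 101, 94]
[90, 94, 99, 101, 99, 100, 99, 99, 112, 135, 146, 152, 155, 152, 149, 145, 133, 119, 102, 89, 84, 85, 87, 90, 93, 98, 102, 105, 108, 109, 107, 96, 94, 108, 125, 133, 138, 141, 141, 138, 133, 125, 116, 112, 113, 116, 109, 102, 100, 106, 112, 114, 115, 117]
```

Emit:
{"api": "drive_tool", "payload": {"series": [[0,0.0006,0.02,0,0.018],[0,0.0006,0.045,0,0.018],[0,0.0006,0.07,0,0.018],[0,0.0006,0.085,0,0.018],[0,0.0006,0.095,0,0.018],[0,0.0006,0.1,0,0.018],[0,0.0006,0.1,0,0.018],[0,0.0006,0.1,0,0.018]]}}

```text
time: 24.73
position: [0.537, -0.1882, 0.1977]
tool_rot: [[0.92, 0.392, 0.002], [0.392, -0.92, -0.001], [0.001, 0.001, -1.0]]
force: [0.3, -0.3, -2.1]
finger_gap: 0.0232
grasp_force: 30.0
```

Emit:
{"api": "drive_tool", "payload": {"series": [[0,0,0.002,0,0.018],[0,0,0.004,0,0.018],[0,0,0.006,0,0.018],[0,0,0.008,0,0.018],[0,0,0.01,0,0.018],[0,0,0.012,0,0.018],[0,0,0.014,0,0.018],[0,0,0.014,0,0.018]]}}

```text
time: 25.4
position: [0.5359, -0.1881, 0.1819]
tool_rot: [[0.92, 0.391, -0.001], [0.391, -0.92, 0.001], [-0.001, -0.001, -1.0]]
force: [-0.2, -0.5, -1.8]
finger_gap: 0.0235
grasp_force: 30.0
```

Emit:
{"api": "drive_tool", "payload": {"series": [[0,-0.001,0.003,0,0.018],[0,-0.001,0.007,0,0.018],[0,-0.001,0.012,0,0.018],[0,-0.001,0.017,0,0.018],[0,-0.001,0.022,0,0.018],[0,-0.001,0.027,0,0.018],[0,-0.001,0.031,0,0.018],[0,-0.001,0.033,0,0.018],[0,-0.001,0.033,0,0.018]]}}

```text
time: 26.15
position: [0.5354, -0.1871, 0.1488]
tool_rot: [[0.92, 0.391, -0.001], [0.391, -0.92, 0.001], [-0.001, -0.001, -1.0]]
force: [-0.5, 0.2, -1.5]
finger_gap: 0.0237
grasp_force: 30.0
```

Emit:
{"api": "drive_tool", "payload": {"series": [[0,0,0.001,0,0.018],[0,0,0.002,0,0.018],[0,0,0.003,0,0.018],[0,0,0.003,0,0.018]]}}

```text
time: 26.48
position: [0.5359, -0.1874, 0.1467]
tool_rot: [[0.92, 0.391, 0.0], [0.391, -0.92, -0.0], [0.0, 0.0, -1.0]]
force: [0.2, -0.7, -2.0]
finger_gap: 0.0235
grasp_force: 30.0
```

Emit:
{"api": "drive_tool", "payload": {"series": [[0,0,0.0007,0,0.018],[0,0,0.0014,0,0.018],[0,0,0.0021,0,0.018],[0,0,0.0021,0,0.018]]}}

```text
time: 26.82
position: [0.5361, -0.1875, 0.1452]
tool_rot: [[0.92, 0.391, 0.001], [0.391, -0.92, -0.0], [0.0, 0.0, -1.0]]
force: [-0.6, 2.0, 1.6]
finger_gap: 0.0234
grasp_force: 30.0
```

Floor contact is felt at the same height as when I picked it up, so I'll release and retreat.

Emit:
{"api": "drive_tool", "payload": {"series": [[0,0,0,0,0.027],[0,0,0,0,0.035],[0,0,0,0,0.06],[0,0,0,0,0.06],[0,0,0,0,0.06],[0,0,-0.01,0,0.06],[0,0,-0.03,0,0.06],[0,0,-0.06,0,0.06],[0,0,-0.09,0,0.06],[-0.03,0,-0.12,0,0.06],[-0.055,-0.012,-0.125,0,0.06],[-0.055,-0.012,-0.125,0,0.06]], "squeeze": 5}}

```text
time: 27.82
position: [0.4792, -0.1988, 0.2739]
tool_rot: [[0.921, 0.39, 0.004], [0.39, -0.921, -0.004], [0.002, 0.005, -1.0]]
force: [0.2, 0.1, 0.4]
finger_gap: 0.0598
grasp_force: 0.0
```

```bash
python3 - <<'E'
from h import *
camera("scene");P,im=look("wrist",["rod","stand"],"pics/o.png");s=observe()
print(s['time'],s['position'],s['force'],s['finger_gap'])
for z,r in((.196,.012),(.141,.018)):
    w=np.array([proj(P,[.536+r*np.cos(a),-.1872+r*np.sin(a),z]) for a in np.linspace(0,6.28,60)]);print(z,w.min(0),w.max(0))
g=cv2.cvtColor(im,cv2.COLOR_BGR2GRAY)
c=cv2.HoughCircles(cv2.resize(g[90:190,200:320],None,fx=4,fy=4,interpolation=2),cv2.HOUGH_GRADIENT,1,20,param1=60,param2=18,minRadius=35,maxRadius=85)
for x,y,r in (c[0][:5] if c is not None else []): print("circ",x/4+200,y/4+90,r/4, "at .196:",ray(P,x/4+200,y/4+90,.196)[:2],"at .141:",ray(P,x/4+200,y/4+90,.141)[:2])
print("tablet look",boxes_of("scene","rod")[:1])
E
```

```text
wrist rod [([0.5417, -0.1834, 0.1931], 0.89)]
wrist stand [([0.6968, -0.1966, 0.0483], 0.93), ([0.3955, 0.0053, 0.0472], 0.68), ([0.5421, -0.184, 0.0464], 0.65)]
28.0167 [ 0.48078422 -0.1976465   0.26925014] [-0.70731374  0.51407692 -0.11577051] 0.05973216772762988
0.196 [255.56697257 129.48930011] [281.23152665 155.49122012]
0.141 [250.06764103 121.78478531] [281.88679996 154.16250202]
circ 267.125 142.375 13.375 at .196: [ 0.53577531 -0.18600418] at .141: [ 0.5322677  -0.19025484]
circ 262.625 139.375 18.6 at .196: [ 0.53666956 -0.18103908] at .141: [ 0.53335439 -0.18422126]
circ 269.375 136.375 11.1 at .196: [ 0.54163112 -0.18572463] at .141: [ 0.53938369 -0.18991513]
tablet look [{'at': [0.529, -0.1874, 0.1381], 'confidence': 0.79}]
```

Emit:
{"api": "drive_tool", "payload": {"series": [[0,0,0,0,0.06],[0,0,0,0,0.06],[0,0,0,0,0.06],[0,0,0,0,0.06]]}}

```text
time: 28.4
position: [0.4807, -0.1977, 0.269]
tool_rot: [[0.92, 0.391, -0.001], [0.391, -0.92, 0.001], [-0.001, -0.001, -1.0]]
force: [0.3, 0.7, -0.9]
finger_gap: 0.0598
grasp_force: 0.0
```

```bash
python3 -c "
from workcell import *
print(hand_in())"
```

```text
the job is handed in; nothing more can be done
None
```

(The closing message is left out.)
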